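Spin the ink mixer and stop it on its pointer

TASK

Mix the inks on the hand-spun bottle mixer: with one flick of a fingertip against its upright peg send the wheel spinning counter-clockwise (seen from above), then let it run untouched for at least one full turn. While it is still turning, brake it lightly with a fingertip so that it comes to rest with the peg opposite the pointer plate; a wheel that halts elsewhere must not be pushed on to the mark. Nothing is pinched or lifted, the other things on the table stay where they are, and you finish clear of the mixer with its wheel at rest.

Things in the scene. Friction and masses are not known exactly. Their poses are not given: they have to be found in the camera images.
- mixer: Ink mixer: black fixed foot, 190 mm across, bolted down (place and yaw vary), carrying a free level aluminium disc (the wheel), 260 mm in diameter, 12 mm thick, flat top 52 mm above the table, about 0.9 kg (inertia about 0.007 kg m2). Origin: centre of its underside at the table, on the wheel's axis; z up, +x towards the pointer plate.
- wheel (a joint): Turn of the wheel, rad, growing counter-clockwise seen from above, counting on over whole turns, no stops. 0 and each whole turn (6.283): peg exactly opposite the pointer nose. Starts at rest between 0.6 and 1.6. Very free bearing: a spinning wheel loses about 0.06 rad/s each second; a few newtons of touch on the disc stop it almost at once. A peg merely blocked rebounds slowly.
- peg (a point): Centre of the top end of the wheel's one upright steel peg: 12 mm diameter, 38 mm tall above the disc, 85 mm from the axis, tip 90 mm above the table; a collar 20 mm wide, 5 mm high, at its root. It turns with the wheel.
- hub (a point): Point on the wheel's axis at the height of the disc's flat top (52 mm above the table); fixed. Round it, within 53 mm of the axis, four small closed ink bottles are clamped upright on the disc, rising 42 mm above it. From there to the rim (130 mm) the top is bare and flat but for the peg.
- park (a point): Where peg lies when the peg is exactly opposite the pointer plate's nose: 85 mm from the axis, 90 mm above the table. Fixed to the foot.
- nose (a point): Tip of the pointer plate's small steel nose, 136 mm from the axis and 54 mm above the table. The plate, steel, 40 mm wide, stands just outside the disc on an arm of the foot, from here to 168 mm from the axis, top at most 56 mm above the table. Fixed.
- ink_a: Bystander: loose black ink bottle, 32 mm across, 85 mm tall, near the mixer. Origin: centre of its underside.
- ink_b: Bystander: loose white ink bottle, 36 mm across, 95 mm tall, near the mixer. Origin: centre of its underside.
- tape: Bystander: loose roll of paper tape, 48 mm across, 18 mm high, near the mixer. Origin: centre of its underside.
- cup: Bystander: clear plastic cup, 84 mm across, 110 mm tall, at the right side of the table. Origin: centre of its underside.
- squeeze: Bystander: white squeeze bottle, 56 mm across, 150 mm tall, at the left. Origin: centre of its underside.
- phone: Bystander: telephone lying flat, 75 x 155 x 9 mm, at the left. Origin: centre of its underside.
- lighter: Bystander: lighter lying flat, 24 x 80 x 12 mm, at the right. Origin: centre of its underside.
- machine: Bystander: tattoo machine lying on the table, about 160 x 30 x 32 mm, at the right. Origin: under its middle, at the table.

How it is judged:
On the way, in this order (a step that is already met when the one before it is completed fails the run):
1. the wheel spins counter-clockwise, faster than 1.3 rad/s, with nothing touching it (velocity of joint wheel above 1.3 rad/s and contact force between the fingers and mixer below 0.02 N), for 0.3 s.
2. still spinning, it has made a full turn on its own (value of joint wheel above 7.2 rad and velocity of joint wheel above 0.3 rad/s).
3. a fingertip touches the wheel and it is stopped with the peg within 20 mm of the pointer (horizontal distance between peg and park below 0.02 m and contact force between the fingers and mixer above 0.05 N and velocity of joint wheel between -0.4 and 0.4 rad/s).
At the end, for the whole second after the job is handed in: The wheel has spun freely for a full turn and rests (under 0.1 rad/s) with the peg's centre within 20 mm (half the pointer plate's width) of the point opposite the nose; every bystander is within 30 mm of where it began (horizontal distance between peg and park below 0.02 m and value of joint wheel above 7.2 rad and velocity of joint wheel between -0.1 and 0.1 rad/s and distance of each of ink_a, ink_b, tape, cup, squeeze, phone, lighter, machine from where it was at the start of the episode below 0.03 m); the robot touches nothing.
It fails at once if the wheel was pushed round instead of flicked (touched during its free turn) (value of joint wheel between 3.6 and 7.2 rad and contact force between the fingers and mixer above 0.2 N).
It fails at once if the wheel came to a halt more than 30 mm away from the mark after its spin (value of joint wheel above 3.6 rad and velocity of joint wheel between -0.05 and 0.05 rad/s and horizontal distance between peg and park above 0.03 m).
It fails at once if the wheel was turned the wrong way (value of joint wheel below -0.5 rad or velocity of joint wheel below -1.5 rad/s).
It fails at once if the mixer was squeezed or struck hard (over 100 N) (contact force between the fingers and mixer above 100 N).
It fails at once if another thing on the table was moved, tipped or lifted (distance of any of ink_a, ink_b, tape, cup, squeeze, phone, lighter, machine from where it was at the start of the episode above 0.03 m or angle between any of ink_a, ink_b, tape, cup, squeeze, phone, lighter, machine's own z axis and vertical above 0.5 rad).
It also fails if it takes over 38 s, if anything falls off the work surface, if the arm or the gripper's body presses on something with over 40 N, if the wrist force passes 120 N, or if a joint passes its speed limit or range.

ROBOT

A 6-joint arm with a two-finger parallel gripper is mounted at the origin on the work surface. World frame = base frame: x ahead of the robot, y to its left, z up, the work surface at z = 0. Lengths are in m, angles in rad, forces in N, time in s.
With the tool pointing down it reaches from about 0.35 to 0.85 m from the base axis. Payload 8.1 kg.
Tool frame: the origin (TCP) lies on the centre line of the jaws, within the pads' length; the fingertips stand 25 mm ahead of it and the grasp point (between the pads) lies 6 mm ahead of it; z points along the fingers, y is the line along which they close (so a half turn about z gives the same grasp; the last joint's range is limited). The gripper opens to 85 mm and grips with 20 to 120 N. Pads are 22 mm wide; open, the fingers measure 114 mm over their backs; the gripper's body (76 mm by 85 mm) begins 54 mm behind the grasp point. The pads swing forward as they close: fully open they stand 13 mm farther back than shut.
Start: joints at [1.067, 0.13, 1.488, -0, 1.523, -0.085], TCP at [0.244, 0.548, 0.256] pointing down, gripper open.
Joint ranges: [-2.96, 2.96], [-0.89, 2.26], [0.02, 2.5], [-1.34, 4.48], [0, 2.73], [-2.66, 2.66]. Speed limits (rad/s): [2.39, 2.39, 2.79, 3.14, 3.14, 3.14].

INTERFACE

Orientations are given as a rotation vector (axis times angle).
In Python, from station import * gives the robot as it stands. Calls block until the motion is done:
- move_to(position, orientation): joint-space move of the TCP to a pose.
- move_linear(position, orientation=None, rate=0.15): straight line of the TCP; orientation=None keeps the orientation; rate is the mean speed in m/s.
- move_j(angles): joint-space move.
- command_gripper(opening, f_grip=None): finger opening in m; f_grip is the grip in N (None keeps the last); returns when the fingers have stopped.
- dwell(seconds).
- ik(position, orientation): joint angles nearest the present ones, or None.
- observe(): the state.
- capture(name): name is "scene" or "side" or "wrist"; returns the picture (480x640x3 uint8, red, green, blue); there is no depth.
- camera_model(name): a dict with "fx", "fy", "cx", "cy" (pixels), "view" (4x4, takes a point from world to camera coordinates). Camera axes: x right, y down, z forward; pixel columns grow to the right and rows downward; lengths in m; the calibration is good to about 2 mm. The wrist camera is an equidistant fisheye: a pixel r from the principal point sees the ray r / f radians off the axis. A picture is of the moment at which its call begins: read the wrist's pose just before it. camera_model takes no time and is no camera call; for the wrist camera it gives the pose at the moment of the call.
A pose or a line that the arm cannot do raises IKError and nothing moves.
- job_done(): hands the job in; it is judged then, once.
The state is a dict: "time_s": time; "joint_pos": joint angles; "joint_velocities": joint speeds; "joint_efforts": joint torques, N m; "ee_pos": TCP position; "ee_rot": TCP orientation; "force": force on the tool from outside, world axes, zero at the start; "moment": the same for the moment, N m; "opening": finger opening in m; "grasp_force": force on a finger pad.
Only numpy, scipy, OpenCV 4.12 (cv2) and the standard library are available. Lean on these libraries where they do the work, as an engineer would, in place of code of your own. Each camera call takes 0.05 s, during which the arm holds its last target. There are 200 camera calls.

## Working session

There is one attempt and no reset: what is moved stays moved. The work goes in short steps, each a Python script; the robot and the scene stay as the last script left them, time stands still between calls to the robot, and variables do not carry over. Pictures are saved under pics/ and viewed, at most 10 in all, crops included, and the job is handed in when it is done.

```bash
mkdir -p pics; ls; python3 - <<'E'
from station import *
import cv2, numpy as np
for n in ["scene","side"]:
    im=capture(n); cv2.imwrite(f"pics/{n}0.png",im[:,:,::-1]); m=camera_model(n)
    print(n,m["fx"],m["cx"],m["cy"],np.round(m["view"],3).tolist())
s=observe(); print(s)
E
```

```text
pics
scene 504.3518009513399 318.34377725773163 234.89928740207992 [[-0.744, 0.668, 0.003, 0.444], [0.39, 0.438, -0.81, -0.186], [-0.543, -0.602, -0.586, 1.603], [0.0, 0.0, 0.0, 1.0]]
side 462.8393854767244 316.4023880398282 242.80984537085567 [[0.932, -0.362, 0.002, -0.55], [-0.208, -0.538, -0.817, 0.186], [0.296, 0.761, -0.577, 1.016], [0.0, 0.0, 0.0, 1.0]]
{'time_s': 0.1, 'joint_pos': array([ 1.06660104e+00,  1.31102547e-01,  1.48914934e+00,  1.22331151e-05,
        1.52302737e+00, -8.54280701e-02]), 'joint_velocities': array([-0.00018666, -0.00097815, -0.00111342,  0.00120138,  0.00078687,
        0.00097684]), 'joint_efforts': array([ 3.52665329e-04, -5.70951676e+01, -5.01944268e+01, -1.36544804e-04,
        8.00572860e-03, -1.59393352e-05]), 'ee_pos': array([0.24375224, 0.54776043, 0.25535077]), 'ee_rot': array([-6.52898458e-01, -3.07248585e+00,  2.52902610e-03]), 'force': array([-1.28417385,  0.59105978,  0.78597161]), 'moment': array([ 0.00498765,  0.00531994, -0.05367404]), 'grasp_force': 0.0, 'opening': 0.08518193321803093}
```

View pics/scene0.png

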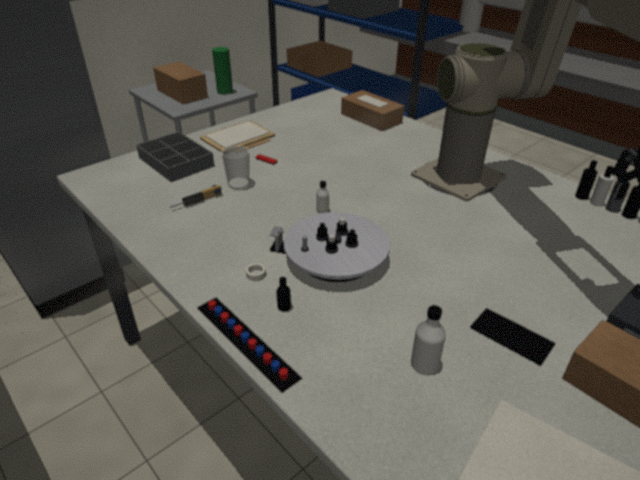

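View pics/side0.png

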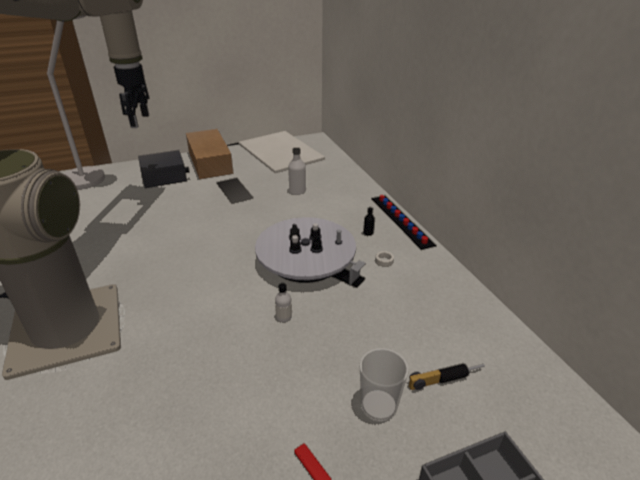

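The scene view shows the wheel near (337,245), the peg top near (305,238) and the pointer near (278,238). In the side view they are at about (306,247), (339,232) and (356,268). I'll localise roughly from both views, then look from above with the wrist camera.

```bash
cat > h.py <<'E'
import numpy as np, cv2
from scipy.spatial.transform import Rotation as R
def ray(m,u,v,fish=False):
    V=np.array(m["view"]); x=(u-m["cx"])/m["fx"]; y=(v-m["cy"])/m["fy"]
    if fish:
        t=np.hypot(x,y); k=np.sin(t)/t if t>1e-9 else 1; d=np.array([x*k,y*k,np.cos(t)])
    else: d=np.array([x,y,1.])
    return -V[:3,:3].T@V[:3,3], V[:3,:3].T@d
def onz(m,u,v,z,fish=False):
    c,d=ray(m,u,v,fish); return (c+d*(z-c[2])/d[2])[:2]
def down(yaw):  # tool z down, tool x at angle yaw in world
    c,s=np.cos(yaw),np.sin(yaw)
    return R.from_matrix(np.array([[c,s,0],[s,-c,0],[0,0,-1.]])).as_rotvec()
E
python3 - <<'E'
from station import *
from h import *
P={"scene":dict(hub=(337,243,.052),peg=(305,238,.09),nose=(283,238,.054),inka=(284,308,0),inkb=(323,211,0),tape=(256,272,0.01)),
"side":dict(hub=(306,246,.052),peg=(339,231,.09),nose=(349,267,.054),inka=(369,233,0),inkb=(284,318,0),tape=(385,259,.01))}
for n in P:
    m=camera_model(n)
    for k,(u,v,z) in P[n].items(): print(n,k,np.round(onz(m,u,v,z),3))
s=observe(); m=camera_model("wrist"); V=np.array(m["view"])
c=-V[:3,:3].T@V[:3,3]; T=R.from_rotvec(s["ee_rot"]).as_matrix()
print("cam in tool",np.round(T.T@(c-s["ee_pos"]),3),"axis",np.round(T.T@V[2,:3],3),m["fx"],m["cx"],m["cy"])
print(np.round(T,2))
E
```

```text
scene hub [0.58 0.05]
scene peg [0.658 0.022]
scene nose [ 0.667 -0.052]
scene inka [0.785 0.096]
scene inkb [ 0.456 -0.137]
scene tape [ 0.765 -0.035]
side hub [0.573 0.031]
side peg [0.656 0.012]
side nose [ 0.639 -0.09 ]
side inka [0.788 0.094]
side inkb [ 0.456 -0.144]
side tape [ 0.765 -0.042]
cam in tool [ 0.084 -0.    -0.118] axis [-0.326 -0.     0.945] 371.64829954431775 324.5947081135758 237.87412516846442
[[-0.91  0.41 -0.  ]
 [ 0.41  0.91 -0.  ]
 [ 0.   -0.   -1.  ]]
```

```bash
python3 - <<'E'
from station import *
from h import *
command_gripper(0.0,20)
s=observe(); T=R.from_rotvec(s["ee_rot"]).as_matrix()
move_to([0.66,0.04,0.30],down(np.pi))
m=camera_model("wrist"); im=capture("wrist"); s=observe()
np.savez("w0.npz",**m,im=im); print(s["time_s"],s["ee_pos"],s["opening"],s["joint_pos"])
cv2.imwrite("pics/w0.png",im[:,:,::-1])
for k,p in dict(hub=(.577,.04,.052),peg=(.657,.017,.09),nose=(.65,-.07,.054)).items():
    V=np.array(m["view"]); q=V[:3,:3]@p+V[:3,3]; r=np.hypot(*q[:2]); t=np.arctan2(r,q[2])
    print(k, m["cx"]+m["fx"]*t*q[0]/r, m["cy"]+m["fy"]*t*q[1]/r)
E
```

```text
3.2583 [0.65984841 0.04106321 0.29997805] -6.439762020673163e-05 [-1.54794597e-02  2.83669702e-01  1.23497894e+00  2.12117914e-04
  1.62302856e+00 -1.58745666e+00]
hub 323.76394522323704 116.25369221239107
peg 298.45897728738504 205.32162902408749
nose 216.59494756937636 191.14666028058022
```

View pics/w0.png

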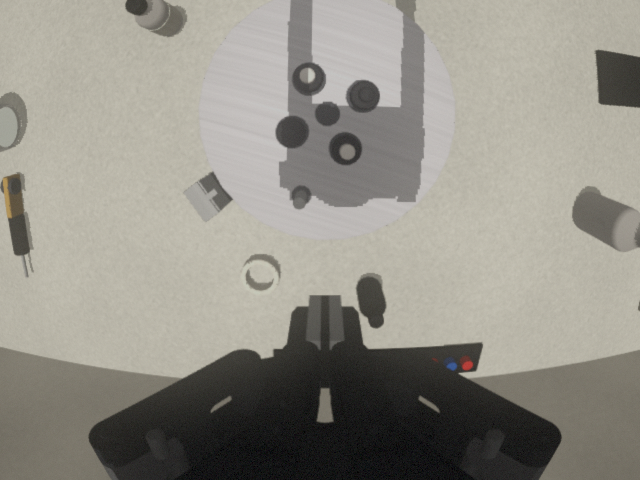

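The wrist view shows the whole disc, centred near (327,115). The peg is at (300,203) with its root at (304,190), the plate at (208,195), ink_a at (372,300) and the tape at (260,275). Next I'll fit the rim circle and zoom in on the plate.

```bash
python3 - <<'E'
from h import *
from scipy.optimize import least_squares
d=np.load("w0.npz"); im=d["im"].astype(int); m={k:d[k] for k in d if k!="im"}
for k in("fx","fy","cx","cy"): m[k]=float(m[k])
mask=((im[:,:,2]-im[:,:,0])>0).astype(np.uint8)
mask[260:]=0
cs,_=cv2.findContours(mask,0,cv2.CHAIN_APPROX_NONE); c=max(cs,key=cv2.contourArea)
p=np.array([onz(m,u,v,.052,True) for u,v in c[:,0,:] if 2<v<258])
f=least_squares(lambda q:np.hypot(p[:,0]-q[0],p[:,1]-q[1])-q[2],[.577,.04,.13],loss="soft_l1",f_scale=.001)
print(len(p),f.x,np.median(abs(f.fun)))
h=f.x[:2]
for n,u,v,z in(("pegtop",300,203,.09),("pegroot",304,190,.057),("platec",208,197,.055),("nose",217,189,.054)):
    q=onz(m,u,v,z,True)-h; print(n,q+h,np.hypot(*q),np.arctan2(q[1],q[0]))
a=cv2.resize(d["im"][150:230,170:330],None,fx=5,fy=5,interpolation=cv2.INTER_CUBIC)
cv2.imwrite("pics/w0c.png",a[:,:,::-1])
E
```

```text
3 [0.59492948 0.05629109 0.00069356] 2.526080473269632e-13
pegtop [0.6548306  0.01844507] 0.07085524489260284 -0.5634801985737757
pegroot [0.64957184 0.02040127] 0.06537481399998443 -0.5811499029504316
platec [ 0.65573236 -0.07954909] 0.14882723723644176 -1.1499350530179628
nose [ 0.64776028 -0.06939835] 0.1363412294793905 -1.1728895105111672
```

View pics/w0c.png

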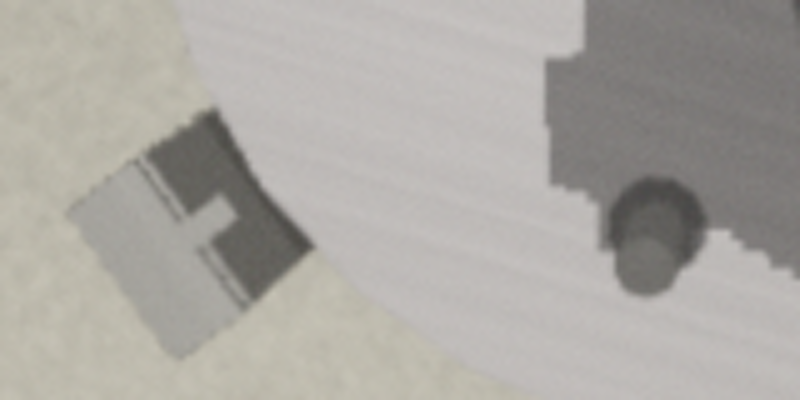

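The crop shows the nose tip at full-image pixel (215.4,191.4) and the peg top at (299.6,203). I'll fix the rim mask.

```bash
python3 - <<'E'
from h import *
from scipy.optimize import least_squares
d=np.load("w0.npz"); im=cv2.GaussianBlur(d["im"],(5,5),0).astype(int); m={k:d[k] for k in d if k!="im"}
for k in("fx","fy","cx","cy"): m[k]=float(m[k])
print(im[60,250],im[60,100],im[20,430])
rb=np.clip(im[:,:,0]-im[:,:,2]+50,0,255).astype(np.uint8)
t,mask=cv2.threshold(rb[:245,190:470],0,255,cv2.THRESH_BINARY_INV+cv2.THRESH_OTSU)
cs,_=cv2.findContours(mask,0,cv2.CHAIN_APPROX_NONE); c=max(cs,key=cv2.contourArea)+[190,0]
p=np.array([onz(m,u,v,.052,True) for u,v in c[:,0,:] if 2<v<243 and not(v>150 and u<240)])
f=least_squares(lambda q:np.hypot(p[:,0]-q[0],p[:,1]-q[1])-q[2],[.577,.04,.13],loss="soft_l1",f_scale=.001)
print(t,len(p),f.x,np.median(abs(f.fun)))
h=f.x[:2]
for n,u,v,z in(("pegtop",299.6,203,.09),("nose",215.4,191.4,.054)):
    q=onz(m,u,v,z,True)-h; print(n,q+h,np.hypot(*q),np.arctan2(q[1],q[0]))
P=lambda x,y:onz(m,170+x/5,150+y/5,.055,True)
for a,b in(((215,110),(70,212)),((312,248),(180,358)),): q=P(*b)-P(*a); print("radial dir",np.arctan2(q[1],q[0]),np.hypot(*q))
for n,u,v in(("inka",371,285),("inkb",165,25),("tape",260,275)):
    q=onz(m,u,v,0.01,True); print(n,q,np.hypot(*(q-h)))
E
```

```text
[190 186 184] [185 181 168] [181 178 165]
60.0 551 [0.57408026 0.04308734 0.12829207] 0.000296612632044585
pegtop [0.65482894 0.01808082] 0.08453209364949538 -0.300316771719909
nose [ 0.65023393 -0.07131589] 0.13743173322873944 -0.9834908896125989
radial dir -1.0309597725956114 0.03948280148694306
radial dir -0.925268346140643 0.03856220176566268
inka [0.77710415 0.09774346] 0.21025221148168197
inkb [ 0.45967442 -0.14073372] 0.21651530938627112
tape [ 0.76374809 -0.0379876 ] 0.20626931925455722
```

Measurements agree with the given sizes: hub (0.574, 0.043), peg radius 84.5 mm, nose radius 137 mm at −0.983 rad, wheel about 0.68 rad. Next I'll touch the disc lightly at the planned brake spot (r = 114 mm on the +y side) to find its height.

```bash
python3 - <<'E'
from station import *
from h import *
o=down(np.pi/2); B=[.574,.043+.114]
move_to(B+[.13],o); move_linear(B+[.083],rate=.1)
dwell(.2); f0=observe()["force"]; s=observe(); print(s["time_s"],s["ee_pos"],f0,s["opening"])
for z in np.arange(.079,.0725,-.001):
    move_linear(B+[z],rate=.03); dwell(.1); s=observe(); df=s["force"]-f0; print(round(z,4),s["ee_pos"][2],df.round(2))
    if df[2]>3: break
t=observe()["time_s"]; move_linear(B+[.083],rate=.1); print("up took",observe()["time_s"]-t)
im=capture("side"); cv2.imwrite("pics/s1.png",im[150:330,220:420][:,:,::-1].repeat(3,0).repeat(3,1))
E
```

```text
5.6333 [0.57474532 0.15714008 0.08406388] [ 0.20556577  0.35888455 -0.63504341] 6.229612577338731e-05
0.079 0.07896115932135747 [-0.45  0.09  0.9 ]
0.078 0.0780021730481958 [-0.2   0.57  0.03]
0.077 0.07710482706946471 [-0.25 -0.07  2.43]
0.076 0.07707493671844802 [-0.61 -0.02  5.9 ]
up took 0.25
```

View pics/s1.png

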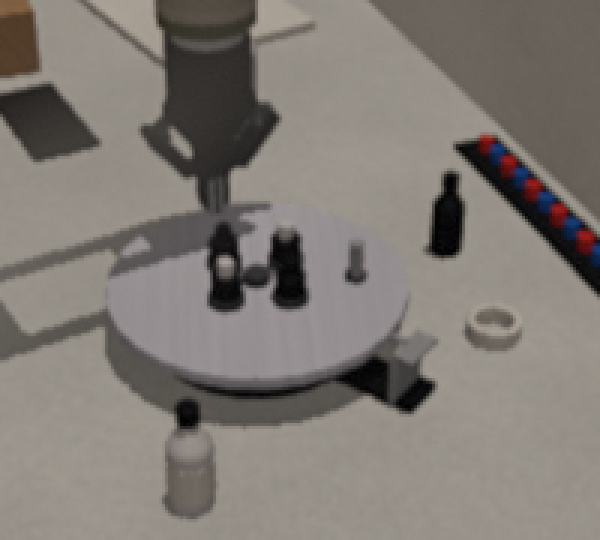

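The disc contacts at TCP z = 0.077 m, with about 3.5 N per mm of press. The crop shows the fingertip over the bare rim at crop (212,205), and the peg, bottles and pointer undisturbed. Now the flick, then retreat to the hover and track the spin with the side camera.

```bash
python3 - <<'E'
from station import *
from h import *
B=[.574,.157]
move_linear(B+[.14],rate=.2)
move_to([.657,-.014,.14],down(np.pi/2)); move_linear([.657,-.014,.093],rate=.1)
s=observe(); print(s["time_s"],s["ee_pos"],s["force"].round(1))
move_linear([.657,.096,.093],rate=.11); s=observe(); print("end flick",s["time_s"],s["ee_pos"])
move_linear([.657,.096,.14],rate=.2)
move_linear(B+[.14],rate=.2); move_linear(B+[.083],rate=.15)
F=[];T=[]
for i in range(60):
    T.append(observe()["time_s"]); F.append(capture("side"))
s=observe(); print(T[0],s["time_s"],s["ee_pos"],s["force"].round(1))
np.savez("spin.npz",F=F,T=T)
E
cat > track.py <<'E'
from station import camera_model
from h import *
def track(f):
    d=np.load(f); F=d["F"].astype(np.float32); T=d["T"]; m=camera_model("side"); V=np.array(m["view"])
    D=np.abs(F-np.median(F,0)).sum(3)
    a=np.linspace(-np.pi,np.pi,720,endpoint=False); S=0
    for z in(.062,.07,.078,.086):
        p=np.c_[.574+.085*np.cos(a),.043+.085*np.sin(a),0*a+z]@V[:3,:3].T+V[:3,3]
        u=(m["cx"]+m["fx"]*p[:,0]/p[:,2]).astype(np.float32); v=(m["cy"]+m["fy"]*p[:,1]/p[:,2]).astype(np.float32)
        S=S+np.minimum(np.array([cv2.remap(x,u[None],v[None],1)[0] for x in D]),60)
    return T,a,S
E
python3 - <<'E'
from track import *
T,a,S=track("spin.npz")
for t,s in zip(T,S): print(round(t-T[0],2),round(a[s.argmax()],2),int(s.max()),end=" | ")
E
```

```text
9.2 [ 0.65684681 -0.01363782  0.0928061 ] [ 0.5 -0.4 -0.5]
end flick 10.35 [0.65704859 0.09533627 0.09294684]
11.9333 14.9333 [0.57399288 0.1569912  0.08299546] [ 0.6 -0.1 -0.7]
0.0 -0.46 240 | 0.05 -0.31 240 | 0.1 -0.12 240 | 0.15 0.06 240 | 0.2 0.23 240 | 0.25 0.38 240 | 0.3 0.51 240 | 0.35 0.65 240 | 0.4 0.78 240 | 0.45 0.91 240 | 0.5 1.05 240 | 0.55 1.18 240 | 0.6 1.34 237 | 0.65 1.45 203 | 0.7 1.62 162 | 0.75 1.73 168 | 0.8 1.83 192 | 0.85 2.09 176 | 0.9 2.04 165 | 0.95 2.35 156 | 1.0 2.5 164 | 1.05 2.71 187 | 1.1 2.87 212 | 1.15 3.01 240 | 1.2 -3.14 240 | 1.25 -3.14 240 | 1.3 -3.14 240 | 1.35 -3.06 240 | 1.4 -2.93 240 | 1.45 -2.82 240 | 1.5 -2.68 240 | 1.55 -2.56 240 | 1.6 -2.45 240 | 1.65 -2.33 240 | 1.7 -2.19 240 | 1.75 -2.06 240 | 1.8 -1.95 240 | 1.85 -1.82 240 | 1.9 -1.69 240 | 1.95 -1.58 240 | 2.0 -1.47 240 | 2.05 -1.35 240 | 2.1 -1.24 240 | 2.15 -1.13 240 | 2.2 -1.03 240 | 2.25 -0.93 240 | 2.3 -0.85 240 | 2.35 -0.8 240 | 2.4 -0.72 240 | 2.45 -0.6 240 | 2.5 -0.49 240 | 2.55 -0.36 240 | 2.6 -0.22 240 | 2.65 -0.01 240 | 2.7 0.15 240 | 2.75 0.3 240 | 2.8 0.43 240 | 2.85 0.55 240 | 2.9 0.68 240 | 2.95 0.81 240 |
```

```bash
python3 - <<'E'
from track import *
T,a,S=track("spin.npz"); T=T-T[0]
ph=np.unwrap(np.array([a[s.argmax()] for s in cv2.blur(S.astype(np.float32),(15,1))]))
g=np.ones(len(T),bool)
for _ in range(6):
    c=np.polyfit(T[g],ph[g]+.03*T[g]**2,1); r=ph+.03*T**2-np.polyval(c,T); g=abs(r)<max(.05,1.5*np.std(r[g]))
print(c,g.sum()); print(r.round(2).tolist())
F=np.load("spin.npz")["F"]
tiles=[cv2.resize(F[i][200:300,245:365],None,fx=3,fy=3,interpolation=cv2.INTER_CUBIC) for i in(8,34,38,44)]
cv2.imwrite("pics/t1.png",np.vstack([np.hstack(tiles[:2]),np.hstack(tiles[2:])])[:,:,::-1])
E
```

```text
[ 2.57517265 -0.16955794] 35
[-0.23, -0.21, -0.15, -0.09, -0.06, -0.04, -0.03, -0.02, -0.02, -0.01, -0.0, -0.01, -0.0, -0.02, 2.51, 0.04, -0.0, -0.02, -0.03, 2.24, 0.16, 0.26, 0.3, 0.28, 0.26, 0.14, 0.01, 0.03, 0.04, 0.02, 0.04, 0.04, 0.02, 0.02, 0.06, 0.04, 0.03, 0.03, 0.06, 0.03, 0.01, 0.01, -0.0, -0.01, -0.04, -0.06, -0.1, -0.18, -0.21, -0.22, -0.23, -0.22, -0.2, -0.11, -0.07, -0.04, -0.03, -0.03, -0.02, -0.01]
```

View pics/t1.png

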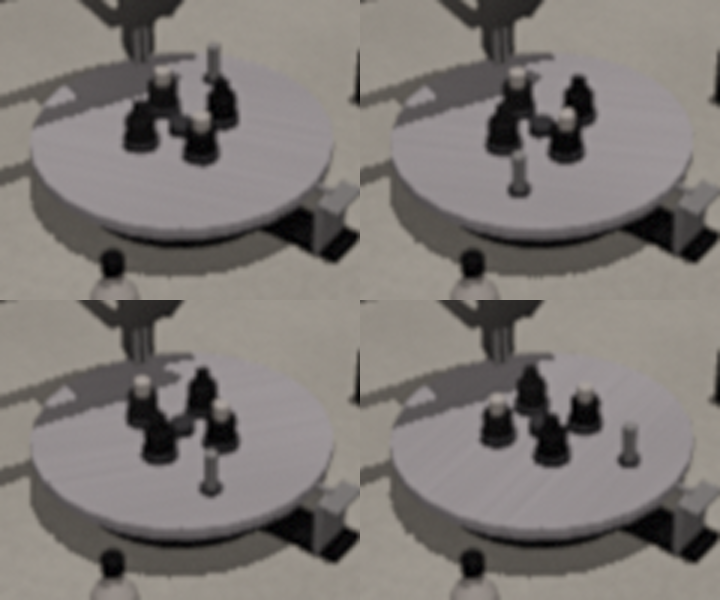

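Tiles (frames 8, 34, 38, 44) show the collar root at (213,78), (158,189), (211,189) and (268,162) in tile pixels. I'll use these to check the tracker's bias.

```bash
python3 - <<'E'
from track import *
m=camera_model("side"); T=np.load("spin.npz")["T"]
for i,x,yt,yr in((8,213,44,78),(34,158,150,189),(38,211,150,189),(44,268,123,162)):
    for z,y in((.09,yt),(.055,yr)):
        q=onz(m,245+x/3,200+y/3,z)-[.574,.043]; t=T[i]-T[0]
        print(i,z,np.hypot(*q).round(4),np.arctan2(q[1],q[0]).round(3),"fit",(-.1696+2.575*t-.03*t*t+np.pi)%(2*np.pi)-np.pi)
E
```

```text
8 0.09 0.0837 0.845 fit 0.8556000000000008
8 0.055 0.0823 0.838 fit 0.8556000000000008
34 0.09 0.0822 -2.116 fit -2.1619853071795836
34 0.055 0.0875 -2.112 fit -2.1619853071795836
38 0.09 0.0855 -1.611 fit -1.668585307179585
38 0.055 0.0904 -1.63 fit -1.668585307179585
44 0.09 0.0859 -0.901 fit -0.9329853071795835
44 0.055 0.0897 -0.956 fit -0.9329853071795835
```

```bash
python3 - <<'E'
from station import *
from h import *
B=[.574,.157]
t=observe()["time_s"]; move_linear(B+[.0845],rate=.03); move_linear(B+[.080],rate=.03); print(observe()["time_s"]-t)
for i in range(2):
    move_linear(B+[.0845],rate=.03); t=observe()["time_s"]; move_linear(B+[.080],rate=.03); s=observe(); print("dur",s["time_s"]-t,s["ee_pos"][2])
dwell(24.3-observe()["time_s"])
F=[];T=[]
for i in range(64):
    T.append(observe()["time_s"]); F.append(capture("side"))
s=observe(); print(T[0],s["time_s"],s["ee_pos"])
np.savez("spin2.npz",F=F,T=T)
E
python3 - <<'E'
from track import *
for f,t0 in(("spin.npz",0),("spin2.npz",0)):
    T,a,S=track(f); ph=np.array([a[s.argmax()] for s in cv2.blur(S.astype(np.float32),(15,1))])
    g=((ph>.45)&(ph<1.25))|((ph>-2.75)&(ph<-1.15))
    t=T[0]; v0=2.575 if f=="spin.npz" else 1.85
    u=ph[g]; x=T[g]-t
    b=None
    for v in np.arange(v0-.25,v0+.25,.005):
        e=u-(v*x-.03*x*x); c=np.angle(np.exp(1j*e).sum()); r=np.median(abs(np.angle(np.exp(1j*(e-c)))))
        if b is None or r<b[0]: b=(r,v,c)
    r,v,c=b; print(f,t,"phi0",c,"v",v,"res",r,g.sum())
    print(np.round(np.angle(np.exp(1j*(ph-c-v*(T-t)+.03*(T-t)**2))),2).tolist())
E
```

```text
0.5500000000000007
dur 0.3000000000000007 0.0793842587331168
dur 0.3000000000000007 0.07939412080312255
24.3 27.5 [0.57398115 0.15698752 0.07997498]
spin.npz 11.9333 phi0 0.05399352501157833 v 2.4849999999999968 res 0.03510546292816195 25
[-0.46, -0.43, -0.36, -0.3, -0.26, -0.24, -0.23, -0.21, -0.21, -0.2, -0.18, -0.18, -0.17, -0.18, 2.35, -0.12, -0.16, -0.16, -0.17, 2.1, 0.02, 0.13, 0.17, 0.16, 0.15, 0.03, -0.09, -0.07, -0.06, -0.07, -0.05, -0.05, -0.06, -0.06, -0.01, -0.03, -0.03, -0.03, 0.01, -0.02, -0.03, -0.03, -0.04, -0.04, -0.06, -0.08, -0.11, -0.19, -0.22, -0.22, -0.22, -0.21, -0.19, -0.09, -0.05, -0.02, -0.0, 0.0, 0.02, 0.03]
spin2.npz 24.3 phi0 1.3593281247898623 v 1.979999999999992 res 0.05981165813827019 25
[2.77, 0.3, 0.26, 0.22, 0.21, 0.21, 2.47, 2.41, 0.33, 0.37, 0.45, 0.44, 0.46, 0.42, 0.34, 0.31, 0.22, 0.12, 0.09, 0.09, 0.09, 0.07, 0.06, 0.06, 0.05, 0.03, 0.01, 0.01, -0.01, 0.02, -0.0, -0.04, -0.03, -0.06, -0.07, -0.04, -0.09, -0.11, -0.12, -0.14, -0.16, -0.18, -0.19, -0.22, -0.24, -0.25, -0.28, -0.34, -0.41, -0.46, -0.5, -0.49, -0.52, -0.51, -0.54, -0.54, -0.55, -0.49, -0.45, -0.45, -0.45, -0.44, -0.44, -0.45]
```

```bash
python3 - <<'E'
from station import *
from h import *
dwell(29.1-observe()["time_s"])
F=[];T=[]
for i in range(16):
    T.append(observe()["time_s"]); F.append(capture("side"))
print(T[0],observe()["time_s"])
np.savez("spin3.npz",F=F,T=T)
F2=np.load("spin2.npz")["F"]
L=[F2[34],F2[42],F2[63],F[0],F[8],F[15]]
tiles=[cv2.resize(f[200:300,245:365],None,fx=2.2,fy=2.2,interpolation=cv2.INTER_CUBIC) for f in L]
cv2.imwrite("pics/t2.png",np.vstack([np.hstack(tiles[:3]),np.hstack(tiles[3:])])[:,:,::-1])
E
python3 - <<'E'
from track import *
d2=np.load("spin2.npz");d3=np.load("spin3.npz")
np.savez("spin4.npz",F=np.r_[d2["F"],d3["F"]],T=np.r_[d2["T"],d3["T"]])
T,a,S=track("spin4.npz"); ph=np.array([a[s.argmax()] for s in cv2.blur(S.astype(np.float32),(15,1))])
for i in (20,34,42,60,63,64,68,72,76,79): print(i,T[i].round(2),ph[i].round(2))
x=T-24.3; k=np.arange(len(T))>16
g=k&(((ph>.45)&(ph<1.25))|((ph>-2.8)&(ph<-1.15)))
pred=1.45+1.73*x-.033*x*x; u=ph+2*np.pi*np.round((pred-ph)/(2*np.pi))
A=np.c_[np.ones(g.sum()),x[g]]; c=np.linalg.lstsq(A,u[g]+.033*x[g]**2,rcond=None)[0]; r=u[g]+.033*x[g]**2-A@c
print(c,np.std(r),r.round(2).tolist())
E
```

```text
29.1 29.9
20 25.3 -2.88
34 26.0 -1.72
42 26.4 -1.09
60 27.3 0.31
63 27.45 0.57
64 29.1 -3.14
68 29.3 -2.88
72 29.5 -2.59
76 29.7 -2.32
79 29.85 -2.06
[1.6555759  1.77035203] 0.021772512466037185 [-0.0, 0.01, 0.01, -0.0, -0.0, 0.0, -0.0, 0.04, 0.03, -0.0, 0.01, -0.0, -0.01, 0.04, 0.0, -0.01, -0.0, -0.02, -0.02, -0.03, -0.05, -0.05, 0.0, -0.0, 0.01, 0.01, 0.01, 0.0, -0.01, -0.0, -0.01, 0.04]
```

View pics/t2.png

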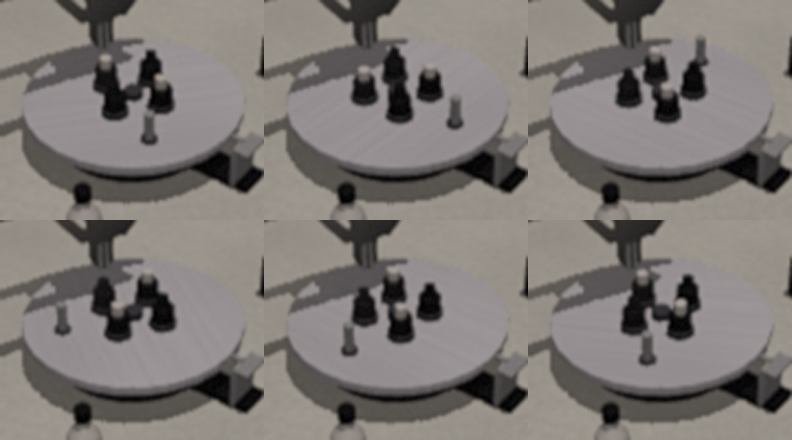

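The fit residual is 0.02 rad. The last tile puts the peg at about −2.0 rad at t = 29.9 s, moving at 1.40 rad/s, so it passes park about 0.75 s later. Braking with lead for the descent and the stopping time.

```bash
python3 - <<'E'
from station import *
from h import *
B=[.574,.157]
f0=observe()["force"]; dwell(.585)
move_linear(B+[.0755],rate=.03); s=observe(); print(s["time_s"],s["ee_pos"],(s["force"]-f0).round(1))
dwell(.2); s=observe(); print((s["force"]-f0).round(1))
a=capture("side"); m=camera_model("side")
cv2.imwrite("pics/b1.png",cv2.resize(a[200:300,245:365],None,fx=4,fy=4,interpolation=cv2.INTER_CUBIC)[:,:,::-1])
E
```

```text
30.7833 [0.57550712 0.15715806 0.07705567] [ 0.6 -0.4  7.9]
[ 1.4 -0.   8.1]
```

View pics/b1.png

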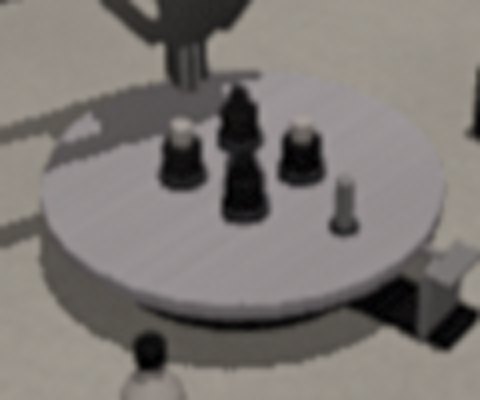

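The peg has stopped near crop (344,180), opposite the pointer. I'll lift off, move clear, verify with the wrist camera and hand in.

```bash
python3 - <<'E'
from station import *
from h import *
B=[.574,.157]; m=camera_model("side")
for z,y in((.09,177),(.055,226)):
    q=onz(m,245+344/4,200+y/4,z)-[.574,.043]; print(np.hypot(*q),np.arctan2(q[1],q[0]),"park -0.983")
move_linear(B+[.085],rate=.1); move_linear(B+[.20],rate=.2)
a=capture("side").astype(int); dwell(.4); b=capture("side").astype(int)
print("motion in wheel area",np.abs(a-b)[215:265,270:350].mean(), observe()["time_s"])
cv2.imwrite("pics/b2.png",cv2.resize(b[200:300,245:365].astype(np.uint8),None,fx=4,fy=4,interpolation=cv2.INTER_CUBIC)[:,:,::-1])
E
```

```text
0.08698625785854598 -1.0874094199257096 park -0.983
0.08928267720276044 -1.1060879826849577 park -0.983
motion in wheel area 2.0726666666666667 32.5083
```

View pics/b2.png

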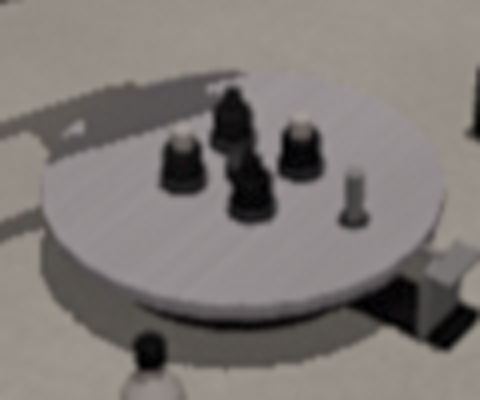

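```bash
python3 - <<'E'
from station import *
from h import *
m=camera_model("side")
for y,z in((166,.09),(219,.055)):
    q=onz(m,245+354/4,200+y/4,z)-[.574,.043]; print(np.hypot(*q),np.arctan2(q[1],q[0]))
g=lambda:cv2.cvtColor(capture("side"),cv2.COLOR_RGB2GRAY).astype(np.float32)
a=g(); dwell(.45); b=g()
P=lambda f:f[238:260,322:346]
print("peg shift px",cv2.phaseCorrelate(P(a),P(b),cv2.createHanningWindow((24,22),cv2.CV_32F)),np.abs(a-b)[215:265,270:350].mean(),np.abs(a-b)[320:370,150:230].mean(),observe()["time_s"])
cv2.imwrite("pics/b3.png",cv2.resize(b[200:300,245:365].astype(np.uint8),None,fx=4,fy=4,interpolation=cv2.INTER_CUBIC))
np.savez("ab.npz",b=b)
E
```

```text
0.0851809698230781 -0.934857272774772
0.08968087383327092 -0.9986728371821032
peg shift px ((0.2303119823478763, -0.3244958758471146), 0.9291338125864664) 1.268 0.4525 33.0583
```

View pics/b3.png

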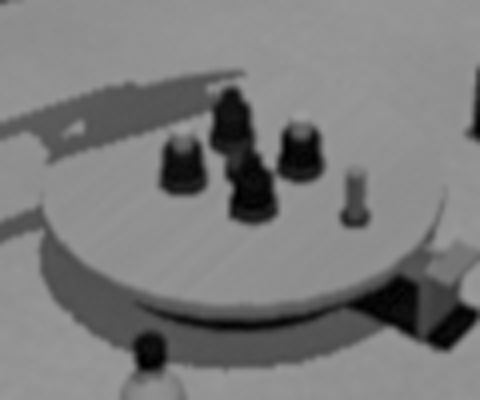

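```bash
python3 - <<'E'
from station import *
from h import *
g=lambda:cv2.cvtColor(capture("side"),cv2.COLOR_RGB2GRAY).astype(np.float32)
P=lambda f:f[238:260,322:346]; w=cv2.createHanningWindow((24,22),cv2.CV_32F)
b=np.load("ab.npz")["b"]; dwell(.5); c=g(); dwell(.3); d=g()
print(cv2.phaseCorrelate(P(b),P(c),w),cv2.phaseCorrelate(P(c),P(d),w),observe()["time_s"])
print(job_done())
E
```

```text
((0.1493281588063482, -0.06902127952023385), 0.9599407215913137) ((0.05675532405540906, -0.13871798128090518), 0.8591936652859052) 33.9583
the job is handed in; nothing more can be done
None
```

The job is handed in but returned no verdict: one flick spun the wheel counter-clockwise at about 2.6 rad/s, it ran untouched for over a full turn, and one light fingertip brake stopped it with the peg about 3 mm from the mark; after lift-off the wheel crept slightly and looked at rest, with the arm clear at about 34 s.

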